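Turn the upset magnetic parts dish mouth-up

TASK

One of the two magnetic parts dishes on the bench lies upside down, its black magnet foot in the air. Turn it over so that it stands mouth-up on its foot on the bench, ready to take screws, without dropping or throwing it. Leave the other dish, which already stands mouth-up, where it is.

Things in the scene. Friction and masses are not known exactly. Their poses are not given: they have to be found in the camera images.
- dish_over: the dish to turn over: round, bare steel, 0.3 kg, 50 mm high, on a black magnet foot 56 mm in diameter, 20 mm thick, which can be pinched across. Origin: centre of the foot's flat face; z axis from foot to mouth (down at the start, origin then 50 mm above the bench). The foot is heavy: tipped on its rim over 57 deg from mouth-down, the dish topples on by itself and rolls onto its foot.
- dish_over_mouth (a point): centre of that dish's mouth, 50 mm from the origin along z, at bench height at the start. The flared steel bowl is 110 mm across here; outside radius 30 mm next to the foot, 45 mm at 28 mm and 52 mm at 42 mm from the foot's face; wall 2.5 mm. After toppling, the foot's centre stands roughly 70 mm beyond the rim edge it was tipped over.
- dish_up: the other dish, of the same make and size, already standing mouth-up on its foot; origin at the centre of the foot's underside, z axis up through the mouth. To be left alone.

How it is judged:
By the outcome, as a careful person would: the job done as asked, in the order asked, and still so for the second after the job is handed in, with the robot touching nothing.
It also fails if it takes over 38 s, if anything falls off the work surface, if the arm or the gripper's body presses on something with over 40 N, if the wrist force passes 120 N, or if a joint passes its speed limit or range.

ROBOT

A 6-joint arm with a two-finger parallel gripper is mounted at the origin on a cart in front of the work surface, level with it; the furniture and walls round the work are solid. World frame = base frame: x ahead of the robot, y to its left, z up, the work surface at z = 0. Lengths are in mm, angles in rad, forces in N, time in s.
With the tool pointing down it reaches from about 300 to 775 mm from the base axis. Payload 14.6 kg.
Tool frame: the origin (TCP) lies between the finger pads; the fingertips stand 22 mm ahead of it and the grasp point (between the pads) lies 3 mm ahead of it (manip.tcp_to_tips is the distance from the TCP to the fingertips, in mm); y points along the fingers, z is the direction in which the jaws open and shut, and the axes are right-handed (so a half turn about y gives the same grasp; the last joint's range is limited). The gripper opens to 94 mm and grips with 3 to 60 N. Pads are 16 mm wide; open, the fingers measure 119 mm over their backs; the gripper's body (75 mm by 177 mm) begins 78 mm behind the grasp point.
Start: joints at [-1.388, 0.3, 1.521, -0, 1.321, -0.067], TCP at [135.959, -532.921, 227.446] pointing down, gripper open.
Joint ranges: [-3.03, 3.03], [-0.79, 2.21], [0.23, 2.52], [-1.04, 4.18], [0, 3.07], [-2.55, 2.55]. Speed limits (rad/s): [2.22, 2.22, 2.57, 3.14, 3.14, 3.14].

INTERFACE

Orientations are given as [roll, pitch, yaw] about the fixed x, y, z axes, in that order (R = Rz(yaw) Ry(pitch) Rx(roll)).
In Python, from cell import manip gives the robot as it stands.
- The arm moves only by the shell command python3 -m jog 'ROWS' [OPENING] [FORCE]. ROWS is JSON, one flat list of numbers, 6 for each row, row after row: the shift along the tool's x, y, z in mm, then the turn, a rotation vector about the tool's x, y, z in degrees. A call has 1 to 10 rows; each row is the pose to reach, as a shift and turn from the pose commanded when the call began, along the tool's axes at that moment; what a row does not reach only later rows make up. A row lasts 1/12 s, in which the tool goes at most 41.7 mm and 7.16 degrees, less where a joint would pass 70% of its speed; a pose out of reach is approached as far as the arm can. A call with a gripper value outside its range is refused whole. OPENING is the finger opening in mm, from 0 to 94, set as the call begins (- or left out, the last holds). The fingers move at their own pace and stop on an object; FORCE is the grip in N (left out, the last holds). Time passes only in rows, so rows that repeat a pose let the fingers close. It gives the time, the measured TCP pose, the force and the opening at its end, in the units of the state.
- manip.read_state(): the state, without advancing time (a new reading comes with each control period).
- manip.camera(name): name is "scene" or "top"; returns a dict with "img" (480x640x3 uint8, red, green, blue), "intrinsics" (3x3 intrinsics, pixels), "k1" (the pictures are not rectified: a ray, as slopes to the right and down, at radius r is drawn at 1 + k1 r^2 times it, then the intrinsics apply), "origin" and "orientation" of the camera in the world. Camera axes: x right, y down, z forward; pixel columns grow to the right and rows downward; lengths in mm; the calibration is good to about 2 mm. A picture is of the moment at which its call begins. There is no depth.
- manip.sign_off(): hands the job in, once; it reports no verdict.
Trained networks look in a picture, given as the dict that the camera call returned (one of the last four; its "shot" number tells which), for a name from the list of things; names that differ only in an ending like _2 or _b are one class to them, and where a whole thing is asked for, a point or a joint stands for the part that bears it (a point fixed in the world has none). Each returns a list of dicts, best first, with "score" (0 to 1); they miss things now and then, are a little off and sometimes report something else, mostly with a low value. They report only what shows in the picture. A call takes as long as a camera call.
- manip.masks_of(thing, picture): "pixels" (480x640 bool, what is visible of it) and "xy" ([column, row] in pixels, amid what is visible of it).
- manip.tip_of(thing, picture): "xy" ([column, row] in pixels: a listed point, or the origin of a listed thing).
The state is a dict: "clock": time; "joints": joint angles; "qd": joint speeds; "effort": joint torques, N m; "eef_pos": TCP position; "eef_rot": TCP orientation; "wrist_force": force on the tool from outside, world axes, zero at the start; "moment": the same for the moment, N m; "finger_gap": finger opening in mm.
Only numpy, scipy, OpenCV 4.12 (cv2) and the standard library are available. Lean on these libraries where they do the work, as an engineer would, in place of code of your own. Each camera call takes 0.05 s, during which the arm holds its last target.

## Working session

There is one attempt and no reset: what is moved stays moved. The work goes in short steps, Python scripts to look and compute and a shell command to move; the robot and the scene stay as the last step left them, time stands still between calls to the robot, and variables do not carry over. Pictures are saved under pics/ and viewed, and the job is handed in when it is done.

```bash
mkdir -p pics; ls; cat > h.py <<'E'
import numpy as np, cv2
from cell import manip
from scipy.spatial.transform import Rotation as R
def Rm(o):
    o=np.array(o,float)
    if o.shape==(3,3): return o
    if o.shape==(4,): return R.from_quat(o).as_matrix()
    return R.from_euler('xyz',o).as_matrix()
def ray(p,xy):
    K=np.array(p['intrinsics']);u=(xy[0]-K[0,2])/K[0,0];v=(xy[1]-K[1,2])/K[1,1]
    a,b=u,v
    for _ in range(30):
        s=1+p['k1']*(a*a+b*b);a,b=u/s,v/s
    return np.array(p['origin']),Rm(p['orientation'])@np.array([a,b,1])
def onz(p,xy,z):
    o,d=ray(p,xy);return o+d*(z-o[2])/d[2]
def proj(p,X):
    c=Rm(p['orientation']).T@(np.array(X)-np.array(p['origin']));a,b=c[0]/c[2],c[1]/c[2]
    s=1+p['k1']*(a*a+b*b);K=np.array(p['intrinsics']);return np.array([K[0,0]*a*s+K[0,2],K[1,1]*b*s+K[1,2]])
def save(p,n): cv2.imwrite('pics/'+n+'.png',p['img'][:,:,::-1])
E
python3 - <<'E'
from h import *
for n in ("scene","top"):
    p=manip.camera(n);save(p,n+"0")
    print(n,p['origin'],p['orientation'],p['k1'])
    for t,z in(("dish_over",50),("dish_over_mouth",0),("dish_up",0)):
        for d in manip.tip_of(t,p)[:3]: print(t,d['score'],d['xy'],onz(p,d['xy'],z).round(1))
        for d in manip.masks_of(t,p)[:3]: print(' mask',t,d['score'],d['xy'],d['pixels'].sum())
print(manip.read_state())
E
```

```text
pics
scene [ 597.13007482 -615.11711101  747.09148418] [-2.5268414  -0.01124693  0.17174208] -0.01992107137407351
dish_over 0.79 [308.5, 300.2] [ 524.1 -247.1   50. ]
 mask dish_over 0.67 [309.7, 314.0] 2433
 mask dish_over_mouth 0.58 [308.9, 314.3] 2371
dish_up 0.73 [318.7, 214.9] [502.6 -12.6  -0. ]
 mask dish_up 0.57 [318.3, 200.7] 1721
top [ 462.3317412  -141.66210601  913.33877303] [-3.07573966  0.00664893 -1.57016197] -0.09045021155978708
dish_over 0.83 [381.1, 234.1] [ 521.6 -245.7   50. ]
 mask dish_over 0.85 [375.9, 238.3] 2879
dish_over_mouth 0.78 [377.5, 229.6] [ 533.4 -245.2    0. ]
 mask dish_over_mouth 0.88 [380.3, 234.2] 2697
dish_up 0.73 [248.7, 242.6] [509.4  -8.7   0. ]
 mask dish_up 0.69 [245.3, 244.2] 2963
{'clock': 0.7, 'joints': array([-1.38760755e+00,  2.99864978e-01,  1.52099145e+00, -7.14144575e-07,
        1.32069955e+00, -6.66330954e-02]), 'qd': array([ 1.47970144e-03, -1.04956325e-04,  2.34712352e-03, -9.01184255e-05,
       -1.13967560e-03,  1.22286574e-03]), 'effort': array([ 6.79038385e-04, -5.31574488e+01, -3.52877033e+01,  7.08493148e-02,
        2.12847569e-02, -6.76195646e-05]), 'eef_pos': array([ 135.95544712, -532.92507793,  227.46842022]), 'eef_rot': array([-1.57075978e+00, -3.13232506e-06, -2.89177060e+00]), 'wrist_force': array([-0.16660762,  0.37595095,  0.04091771]), 'moment': array([-0.01137078, -0.04513811, -0.03806205]), 'finger_gap': 93.84357654354532}
```

View pics/scene0.png

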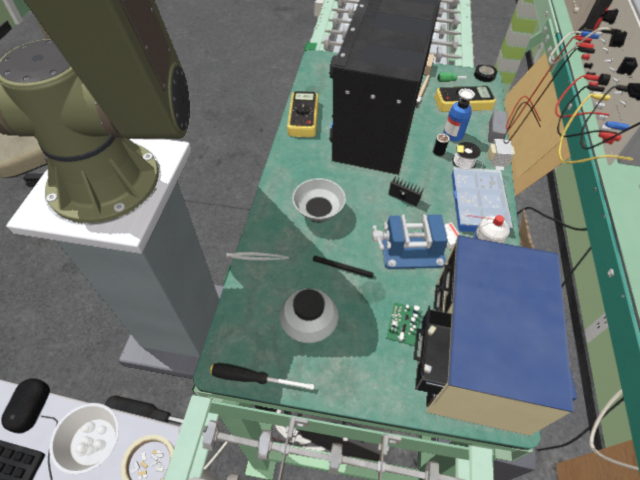

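View pics/top0.png

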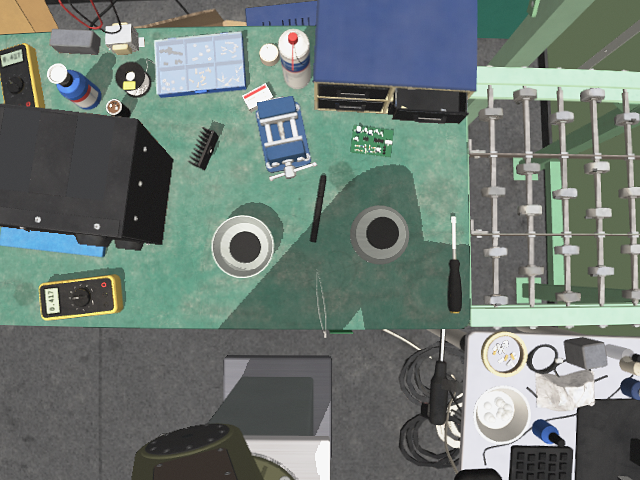

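The scene view shows the overturned dish at about (308,305) with its foot up, and the upright dish at (318,200). The top view shows the same pair at (381,233) and (243,245). The pen at (319,208) and the screwdriver at (453,265) are low. I plan to pinch the foot with the tool leaning to one side, roll it over to the other side, and set the foot down.

```bash
cat >> h.py <<'E'
def go(pos,Rt,name=''):
    s=manip.read_state();R0=R.from_euler('xyz',s['eef_rot'])
    d=R0.inv().apply(np.array(pos)-s['eef_pos']);rv=np.degrees((R0.inv()*Rt).as_rotvec())
    print(name,d.round(1),rv.round(1))
def tool(yaw,lean):  # pointing down, jaw axis z dir (-sin yaw, cos yaw); then lean deg about tool z
    return R.from_euler('xyz',[-np.pi/2,0,yaw])*R.from_rotvec([0,0,np.radians(lean)])
E
python3 - <<'E'
from h import *
import math
print([a for a in dir(manip) if a[0]!='_'])
# refine foot centre from the black disc, top camera
for n in("top","scene"):
    p=manip.camera(n);g=p['img'].max(2)
    c=proj(p,[522.5,-246.3,50]).astype(int)
    y0,x0=c[1]-30,c[0]-30
    m=(g[y0:y0+60,x0:x0+60]<45).astype(np.uint8)
    k,l,s,ce=cv2.connectedComponentsWithStats(m);i=1+s[1:,4].argmax()
    print(n,s[i],ce[i]+[x0,y0],onz(p,ce[i]+[x0,y0],50).round(1))
go([522,-246,227],tool(-2.8917+math.radians(54),0))
E
```

```text
['Unreachable', 'camera', 'masks_of', 'read_state', 'sign_off', 'tcp_to_tips', 'tip_of']
top [ 16  14  32  32 445] [382.2       231.3752809] [ 526.4 -247.7   50. ]
scene [ 17  21  30  30 691] [308.33863965 304.60202605] [ 525.5 -255.8   50. ]
 [-4.450e+02  4.000e-01 -1.826e+02] [  0. -54.   0.]
```

```bash
python3 -m jog '[-445,0,-183,0,-54,0,-445,0,-183,0,-54,0,-445,0,-183,0,-54,0,-445,0,-183,0,-54,0,-445,0,-183,0,-54,0,-445,0,-183,0,-54,0,-445,0,-183,0,-54,0,-445,0,-183,0,-54,0,-445,0,-183,0,-54,0,-445,0,-183,0,-54,0]' 94 30
python3 - <<'E'
from h import *
print(manip.read_state()['joints'])
go([524,-246.5,227],tool(-2.8917+np.radians(54),0))
go([524,-246.5,227],tool(-2.8917+np.radians(54),20),'lean20')
E
```

```text
clock: 1.63
eef_pos: [471.6, -282.5, 227.7]
eef_rot: [-1.57, -0.0, -1.949]
wrist_force: [0.2, -0.7, 0.6]
finger_gap: 94.0
[-6.06303115e-01  2.98945617e-01  1.52170745e+00 -4.07608113e-06
  1.32051265e+00 -2.28328152e-01]
 [-52.8   0.7  35.4] [-0.  0.  0.]
lean20 [-52.8   0.7  35.4] [-0.  0. 20.]
```

```bash
python3 -m jog '[-53,1,35,0,0,7,-53,1,35,0,0,14,-53,1,35,0,0,20,-53,1,35,0,0,20,-53,1,35,0,0,20,-53,1,35,0,0,20]'
python3 - <<'E'
from h import *
s=manip.read_state();print(s['joints'],R.from_euler('xyz',s['eef_rot']).apply([0,1,0]),R.from_euler('xyz',s['eef_rot']).apply([0,0,1]))
E
```

```text
clock: 2.13
eef_pos: [522.0, -248.1, 226.5]
eef_rot: [-1.571, 0.346, -1.95]
wrist_force: [0.4, -0.0, -0.4]
finger_gap: 93.7
[-0.64910526  0.40014262  1.42331989  0.33698058  1.42272703 -0.33776294] [ 0.12558097  0.31521816 -0.94067366] [ 9.28990599e-01 -3.70103320e-01  2.70787588e-07]
```

```bash
python3 - <<'E'
from h import *
T=tool(-1.949,-50);ty=T.apply([0,1,0]);print(ty)
go(np.array([524,-246.5,150])-3*ty,T)
E
```

```text
[-0.2828632  -0.71190765 -0.64278761]
 [21.1 71.7  1.3] [  0.   -0.1 -69.8]
```

```bash
python3 -m jog '[0,0,0,0,0,-7,0,0,0,0,0,-14,0,0,0,0,0,-21,0,0,0,0,0,-28,0,10,1,0,0,-35,5,20,1,0,0,-42,10,35,1,0,0,-49,15,50,1,0,0,-56,21,72,1,0,0,-63,21,72,1,0,0,-70]'
python3 -m jog '[0,0,0,0,0,0,0,0,0,0,0,0]'
python3 - <<'E'
from h import *
T=tool(-1.949,-50);ty=T.apply([0,1,0])
print(manip.read_state()['joints'])
go(np.array([524,-246.5,150])-3*ty,T)
go(np.array([524,-246.5,47])-3*ty,T)
p=manip.camera("scene");save(p,"s1")
E
```

```text
clock: 2.97
eef_pos: [525.0, -242.5, 149.7]
eef_rot: [-1.57, -0.88, -1.946]
wrist_force: [-1.1, -0.2, -0.8]
finger_gap: 94.3
clock: 3.13
eef_pos: [525.7, -242.7, 151.6]
eef_rot: [-1.571, -0.87, -1.947]
wrist_force: [-0.1, -1.2, 0.2]
finger_gap: 93.9
[-0.17136808  0.58380567  1.52175189 -0.86811759  1.37448753  0.53768196]
 [ 1.5  1.2 -0.2] [-0.1  0.1 -0.1]
 [-77.3  67.6  -0.2] [-0.1  0.1 -0.1]
```

View pics/s1.png

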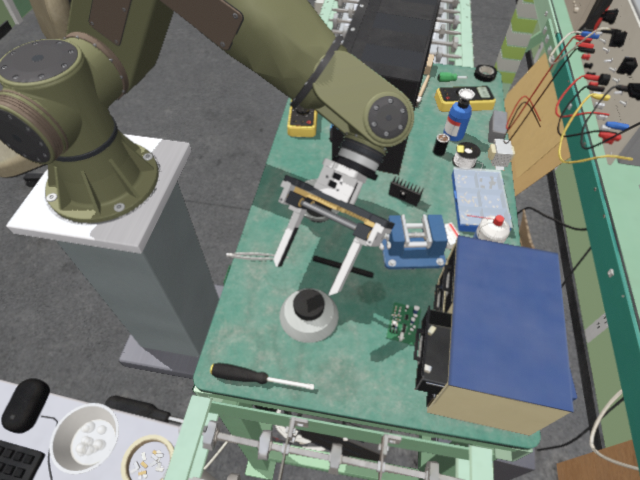

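```bash
python3 - <<'E'
from h import *
p=manip.camera("top");save(p,"t1")
for xy in[(313,168),(290,178),(257,110),(298,97),(393,128),(372,155)]:print(xy,onz(p,xy,0).round(),onz(p,xy,60).round())
E
```

```text
(313, 168) [ 648. -127.    0.] [ 636. -128.   60.]
(290, 178) [629. -84.   0.] [618. -88.  60.]
(257, 110) [759. -21.   0.] [739. -29.  60.]
(298, 97) [784. -98.   0.] [ 763. -101.   60.]
(393, 128) [ 724. -276.    0.] [ 707. -267.   60.]
(372, 155) [ 672. -236.    0.] [ 659. -230.   60.]
```

View pics/t1.png

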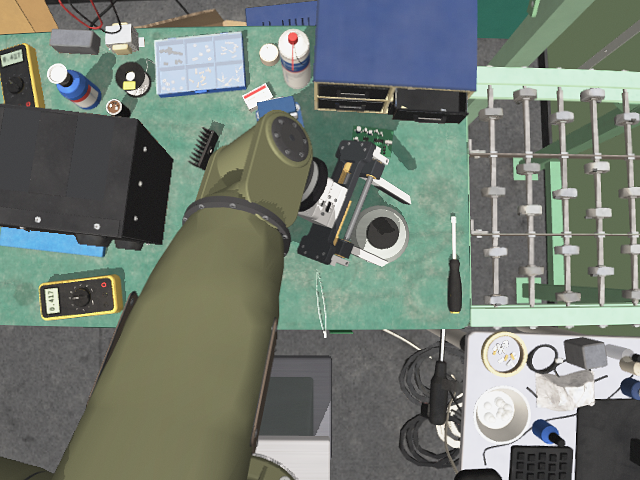

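Both views show the open jaws straddling the foot from above, with fingers at about (345,270) and (285,245) in the scene view. The wrist is well above the vise. Lowering now.

```bash
python3 -m jog '[-15,14,0,0,0,0,-30,27,0,0,0,0,-45,40,0,0,0,0,-58,51,0,0,0,0,-68,60,0,0,0,0,-77,67,0,0,0,0,-77,67,0,0,0,0,-77,67,0,0,0,0]'
python3 - <<'E'
from h import *
T=tool(-1.949,-50);ty=T.apply([0,1,0])
go(np.array([524,-246.5,47])-3*ty,T)
p=manip.camera("scene");a=p['img'][220:400,200:460];b=manip.camera("top")['img'][150:330,250:510]
cv2.imwrite('pics/c2.png',cv2.resize(np.vstack([a,b]),None,fx=1.6,fy=1.6,interpolation=3)[:,:,::-1])
E
```

```text
clock: 3.9
eef_pos: [524.6, -245.6, 50.1]
eef_rot: [-1.57, -0.872, -1.951]
wrist_force: [0.2, -0.2, 0.0]
finger_gap: 94.0
 [-1.7 -0.2 -0.2] [ 0.  -0.1 -0. ]
```

View pics/c2.png

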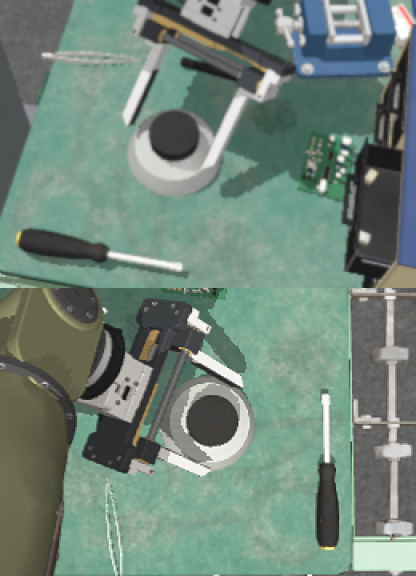

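The crop shows both fingers straddling the black foot, about (175,135) in the scene half and (213,420) in the top half. The tips reach roughly 12 mm past its centre, as planned. Closing.

```bash
python3 -m jog '[-1,0,0,0,0,0,-1,0,0,0,0,0,-1,0,0,0,0,0,-1,0,0,0,0,0,-1,0,0,0,0,0,-1,0,0,0,0,0,-1,0,0,0,0,0,-1,0,0,0,0,0]' 45 40
python3 -m jog '[0,0,0,0,0,0,0,0,0,0,0,0,0,0,0,0,0,0,0,0,0,0,0,0]'
python3 - <<'E'
from h import *
T=tool(-1.949,-50);ty=T.apply([0,1,0])
s=manip.read_state();print(s['eef_pos'])
go(s['eef_pos']+[0,0,40],T)
p=manip.camera("scene");a=p['img'][220:400,200:460];b=manip.camera("top")['img'][150:330,250:510]
cv2.imwrite('pics/c3.png',cv2.resize(np.vstack([a,b]),None,fx=1.6,fy=1.6,interpolation=3)[:,:,::-1])
E
```

```text
clock: 4.67
eef_pos: [524.9, -244.9, 49.4]
eef_rot: [-1.569, -0.873, -1.95]
wrist_force: [2.0, -1.5, 4.7]
finger_gap: 59.4
clock: 5.0
eef_pos: [524.9, -244.9, 49.5]
eef_rot: [-1.569, -0.873, -1.95]
wrist_force: [1.5, -0.8, 5.2]
finger_gap: 59.2
[ 524.94468421 -244.914792     49.46220525]
 [ 30.7 -25.7   0. ] [-0.  -0.1  0. ]
```

View pics/c3.png

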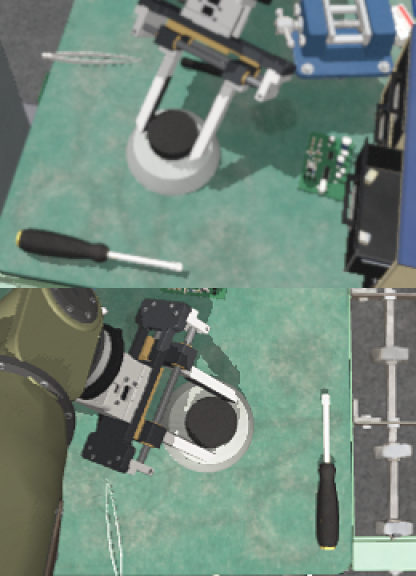

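The gap is 59 mm where the foot should give 56, and there is a 5 N lift, so the tips are probably catching the bowl's shoulder. I'll open slightly, rise 4 mm and re-grip.

```bash
python3 -m jog '[0,0,0,0,0,0,0,0,0,0,0,0,3,-2.5,0,0,0,0,3,-2.5,0,0,0,0,3,-2.5,0,0,0,0]' 68 40
python3 -m jog '[0,0,0,0,0,0,0,0,0,0,0,0,0,0,0,0,0,0,0,0,0,0,0,0,0,0,0,0,0,0,0,0,0,0,0,0]' 45 40
python3 - <<'E'
from h import *
print(manip.read_state()['joints'])
E
```

```text
clock: 5.52
eef_pos: [524.6, -244.7, 52.7]
eef_rot: [-1.571, -0.872, -1.949]
wrist_force: [-0.2, 0.3, 0.7]
finger_gap: 67.7
clock: 6.02
eef_pos: [524.6, -244.7, 52.6]
eef_rot: [-1.571, -0.873, -1.949]
wrist_force: [0.6, -0.5, -0.1]
finger_gap: 59.2
[-0.17449749  0.73711108  1.54414919 -0.90546195  1.26442739  0.67824041]
```

```bash
python3 -m jog '[5,-4,0,0,0,0,10,-8,0,0,0,0,15,-13,0,0,0,0,23,-19,0,0,0,0,31,-26,0,0,0,0,31,-26,0,0,0,0]' 
python3 - <<'E'
from h import *
p=manip.camera("scene");a=p['img'][200:380,200:460];b=manip.camera("top")['img'][150:330,250:510]
cv2.imwrite('pics/c4.png',cv2.resize(np.vstack([a,b]),None,fx=1.6,fy=1.6,interpolation=3)[:,:,::-1])
E
```

```text
clock: 6.52
eef_pos: [525.5, -244.9, 96.0]
eef_rot: [-1.565, -0.872, -1.953]
wrist_force: [0.1, 0.5, -1.4]
finger_gap: 58.9
```

View pics/c4.png

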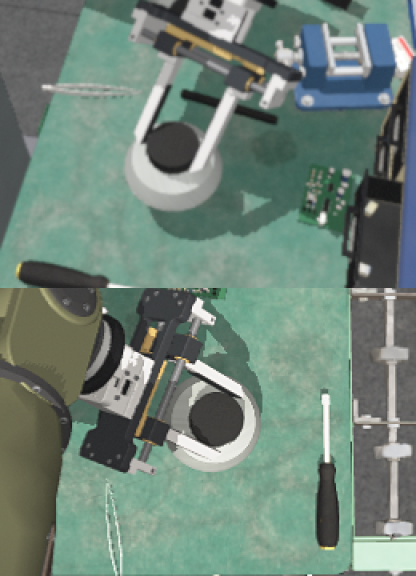

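The dish is off the bench, its shadow separated, and held level by the foot. Lifting and rolling it over.

```bash
python3 -m jog '[15,-12,0,0,0,0,31,-26,0,0,0,0,46,-39,0,0,0,3,61,-51,0,0,0,8,61,-51,0,0,0,14,61,-51,0,0,0,20,61,-51,0,0,0,26,61,-51,0,0,0,32,61,-51,0,0,0,38,61,-51,0,0,0,44]' 
python3 -m jog '[0,0,0,0,0,6,0,0,0,0,0,12,0,0,0,0,0,18,0,0,0,0,0,24,0,0,0,0,0,30,0,0,0,0,0,36,0,0,0,0,0,42,0,0,0,0,0,48,0,0,0,0,0,48]'
python3 - <<'E'
from h import *
s=manip.read_state();print(s['joints'])
T=tool(-1.949,70);go([524,-246,175],T)
p=manip.camera("scene");save(p,"s5")
E
```

```text
clock: 7.45
eef_pos: [524.6, -244.8, 172.9]
eef_rot: [-1.57, -0.1, -1.949]
wrist_force: [-0.2, 0.8, -2.5]
finger_gap: 59.1
clock: 8.2
eef_pos: [523.1, -246.0, 170.2]
eef_rot: [-1.577, 0.739, -1.956]
wrist_force: [-0.4, 0.5, -3.7]
finger_gap: 59.1
[-0.77595298  0.55480898  1.45639252  0.67153963  1.49267958 -0.57440847]
 [-3.5 -3.4  0.8] [ 0.  -0.3 27.7]
```

View pics/s5.png

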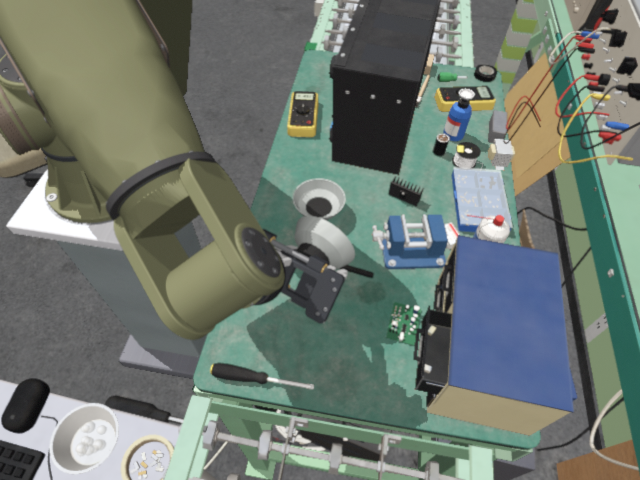

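The dish is still held, with its mouth swinging toward +y (bowl at about (325,240)). Continuing to a lean of 70° above a spot clear of the pen and screwdriver.

```bash
python3 - <<'E'
from h import *
T=tool(-1.949,70);ty=T.apply([0,1,0])
go(np.array([525,-218,95])-3*ty,T)
E
```

```text
[32.5 71.3 -8.6] [ 0.  -0.3 28. ]
```

```bash
python3 -m jog '[0,0,0,0,0,6,0,0,0,0,0,12,0,0,0,0,0,18,5,10,-1,0,0,24,11,24,-3,0,0,28,18,40,-5,0,0,28,25,55,-7,0,0,28,32,71,-9,0,0,28,32,71,-9,0,0,28,32,71,-9,0,0,28]'
python3 - <<'E'
from h import *
s=manip.read_state();print(s['joints'],s['wrist_force'])
T=tool(-1.949,70);ty=T.apply([0,1,0]);print(ty)
go(np.array([525,-218,95])-3*ty,T)
go(np.array([525,-218,32])-3*ty,T)
save(manip.camera("scene"),"s6");save(manip.camera("top"),"t6")
E
```

```text
clock: 9.08
eef_pos: [525.1, -218.9, 98.4]
eef_rot: [-1.573, 1.221, -1.95]
wrist_force: [-0.2, -0.3, -1.4]
finger_gap: 59.2
[-0.84094762  0.81887226  1.47644017  1.00313268  1.65839759 -0.8328556 ] [-0.15316908 -0.25858114 -1.42574505]
[ 0.34698309  0.87328401 -0.34202014]
 [ 3.  -1.1 -0.5] [ 0.1 -0.   0.1]
 [62.1 20.5 -0.4] [ 0.1 -0.   0.1]
```

View pics/s6.png

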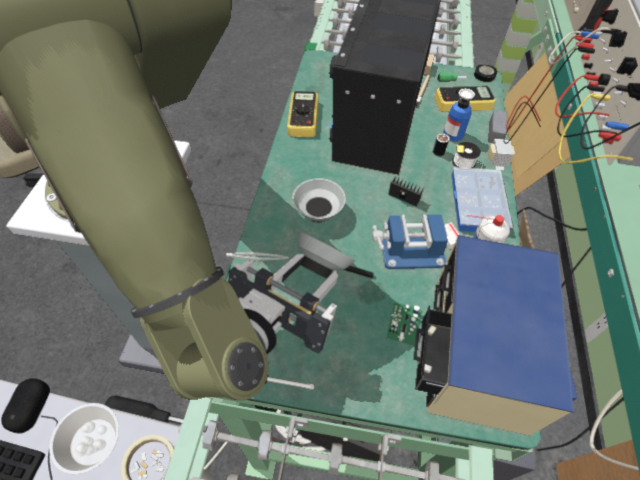

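View pics/t6.png

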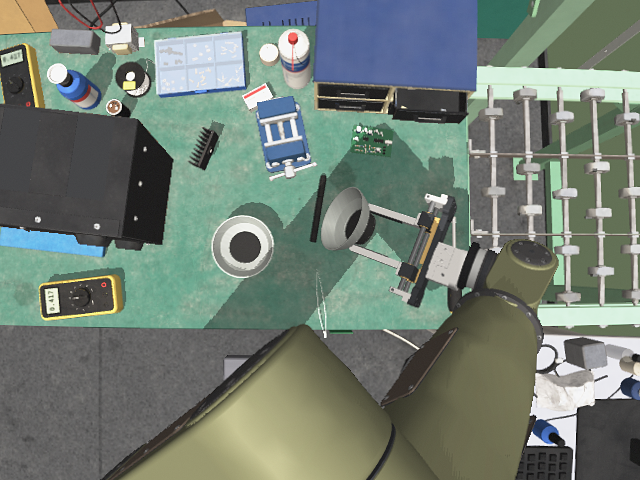

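```bash
python3 - <<'E'
from h import *
s=manip.camera("scene");t=manip.camera("top")
for z in(-150,-100,-50,0,50,100):
    print(z,[onz(s,a,z)[:2].round() for a in((210,432),(195,398))],[onz(t,a,z)[:2].round() for a in((494,294),(470,305),(470,327),(488,240))])
cv2.imwrite('pics/c7.png',np.hstack([cv2.resize(s['img'][370:480,170:330],None,fx=2.5,fy=2.5),cv2.resize(t['img'][230:340,450:610],None,fx=2.5,fy=2.5)])[:,:,::-1])
E
```

```text
-150 [array([ 370., -454.]), array([ 321., -397.])] [array([ 407., -512.]), array([ 384., -459.]), array([ 337., -459.]), array([ 523., -501.])]
-100 [array([ 383., -463.]), array([ 337., -409.])] [array([ 410., -494.]), array([ 388., -444.]), array([ 343., -444.]), array([ 520., -484.])]
-50 [array([ 396., -472.]), array([ 352., -422.])] [array([ 412., -477.]), array([ 391., -429.]), array([ 349., -429.]), array([ 517., -467.])]
0 [array([ 408., -481.]), array([ 367., -434.])] [array([ 415., -460.]), array([ 395., -414.]), array([ 355., -414.]), array([ 514., -450.])]
50 [array([ 421., -490.]), array([ 383., -446.])] [array([ 417., -442.]), array([ 399., -400.]), array([ 361., -399.]), array([ 511., -433.])]
100 [array([ 433., -499.]), array([ 398., -458.])] [array([ 420., -425.]), array([ 402., -385.]), array([ 367., -384.]), array([ 509., -416.])]
```

View pics/c7.png

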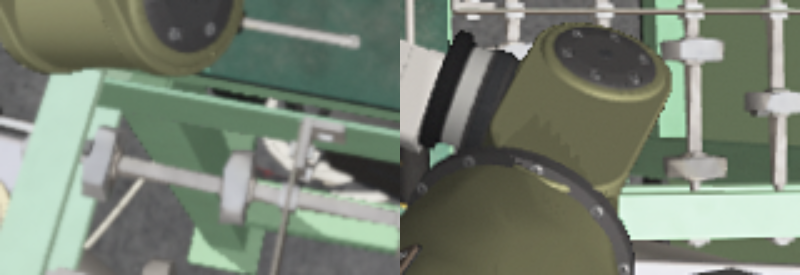

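The conveyor triangulates to about 40 mm below the bench, so the wrist has room. The top view shows the dish held at (348,220) clear of the pen at (318,208). Lowering.

```bash
python3 -m jog '[10,3,0,0,0,0,22,7,0,0,0,0,34,11,0,0,0,0,45,14,0,0,0,0,55,18,0,0,0,0,62,20.5,0,0,0,0,62,20.5,0,0,0,0,62,20.5,0,0,0,0]'
python3 - <<'E'
from h import *
T=tool(-1.949,70);ty=T.apply([0,1,0])
s=manip.read_state();print(s['eef_pos']+3*ty,s['wrist_force'])
p=manip.camera("scene")['img'][200:360,220:420];b=manip.camera("top")['img'][150:310,280:480]
cv2.imwrite('pics/c8.png',cv2.resize(np.hstack([p,b]),None,fx=2,fy=2,interpolation=3)[:,:,::-1])
E
```

```text
clock: 9.95
eef_pos: [524.2, -221.2, 32.8]
eef_rot: [-1.573, 1.222, -1.951]
wrist_force: [-0.3, -0.2, -2.5]
finger_gap: 58.9
[ 525.22810329 -218.57131333   31.79031141] [-0.30039352 -0.18037126 -2.47424427]
```

View pics/c8.png

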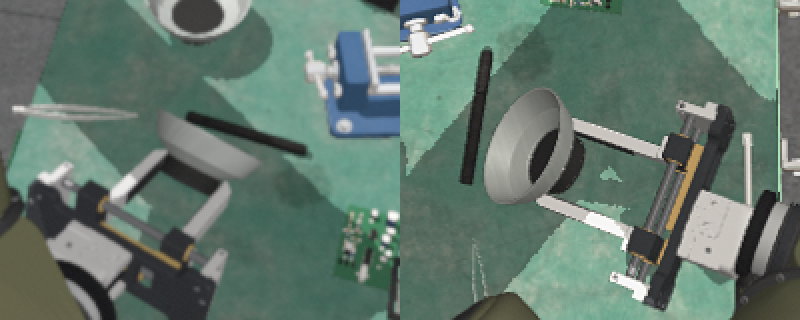

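The dish is just above the bench, tilted about 60° with its rim about 15 mm from the pen. I'll feel for contact.

```bash
python3 -m jog '[2,0.7,0,0,0,0,4,1.4,0,0,0,0,4,1.4,0,0,0,0]'; python3 -m jog '[2,0.7,0,0,0,0,2,0.7,0,0,0,0]'; python3 -m jog '[2,0.7,0,0,0,0,2,0.7,0,0,0,0]'
```

```text
clock: 10.3
eef_pos: [524.3, -221.5, 29.1]
eef_rot: [-1.569, 1.222, -1.948]
wrist_force: [0.2, -1.1, -1.2]
finger_gap: 59.4
clock: 10.47
eef_pos: [524.4, -221.8, 28.2]
eef_rot: [-1.566, 1.224, -1.945]
wrist_force: [-3.2, -2.9, 9.5]
finger_gap: 59.3
clock: 10.63
eef_pos: [524.4, -222.1, 27.5]
eef_rot: [-1.562, 1.226, -1.941]
wrist_force: [-7.7, -3.8, 21.2]
finger_gap: 58.8
```

Contact came at TCP z ≈ 28. I'll ease the grip so the dish can pivot in the pads, then back off and lower so it rolls toward its foot.

```bash
python3 -m jog '[0,0,0,0,0,0,0,0,0,0,0,0,0,0,0,0,0,0]' 45 10; python3 -m jog '[1.2,-2,0,0,0,0,2.7,-4,0,0,0,0,4.2,-5.5,0,0,0,0,5.7,-7,0,0,0,0,5.7,-7,0,0,0,0]'
python3 - <<'E'
from h import *
p=manip.camera("scene")['img'][200:360,220:420];b=manip.camera("top")['img'][150:310,280:480]
cv2.imwrite('pics/c9.png',cv2.resize(np.hstack([p,b]),None,fx=2,fy=2,interpolation=3)[:,:,::-1])
E
```

```text
clock: 10.88
eef_pos: [524.4, -221.9, 26.2]
eef_rot: [-1.566, 1.223, -1.944]
wrist_force: [-4.1, -4.0, 9.4]
finger_gap: 59.4
clock: 11.3
eef_pos: [520.9, -229.6, 21.5]
eef_rot: [-1.571, 1.222, -1.95]
wrist_force: [1.3, -1.3, 2.2]
finger_gap: 59.9
```

View pics/c9.png

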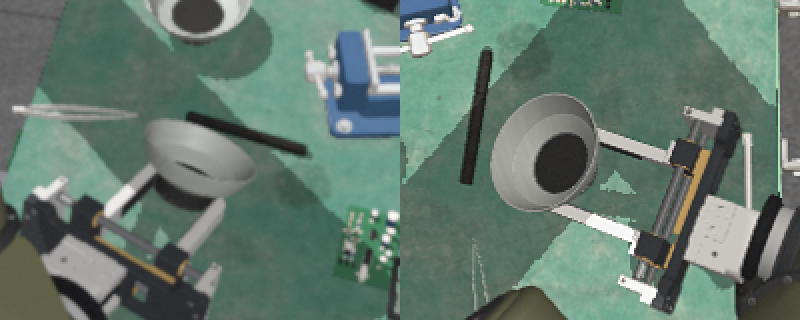

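The pivot works: the dish has rolled to about 35-40° from upright, mouth up at (545,155) in the right half. A little further.

```bash
python3 -m jog '[1.4,-1,0,0,0,0,2.8,-1.8,0,0,0,0,4.3,-2.8,0,0,0,0,4.3,-2.8,0,0,0,0]'
python3 - <<'E'
from h import *
p=manip.camera("scene")['img'][200:360,220:420];b=manip.camera("top")['img'][150:310,280:480]
cv2.imwrite('pics/c10.png',cv2.resize(np.hstack([p,b]),None,fx=2,fy=2,interpolation=3)[:,:,::-1])
E
```

```text
clock: 11.73
eef_pos: [519.2, -233.1, 18.2]
eef_rot: [-1.573, 1.222, -1.951]
wrist_force: [0.8, -1.1, -1.2]
finger_gap: 59.6
```

View pics/c10.png

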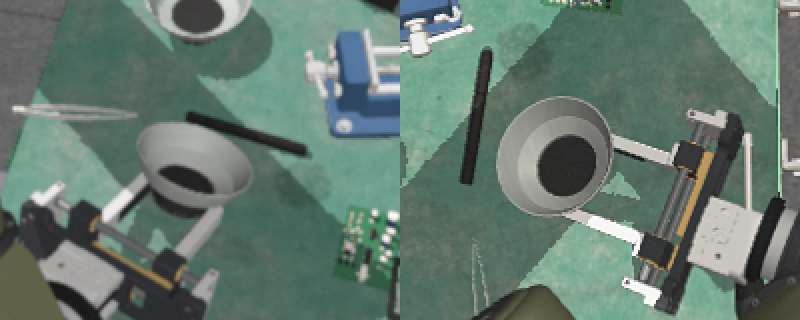

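About 25° remains, with the foot edge on the bench. Releasing in place.

```bash
python3 -m jog '[0,0,0,0,0,0,0,0,0,0,0,0,0,0,0,0,0,0]' 64; python3 -m jog '[0,0,0,0,0,0,0,0,0,0,0,0,0,0,0,0,0,0,0,0,0,0,0,0,0,0,0,0,0,0]' 94
python3 - <<'E'
from h import *
p=manip.camera("scene")['img'][200:360,220:420];b=manip.camera("top")['img'][150:310,280:480]
cv2.imwrite('pics/c11.png',cv2.resize(np.hstack([p,b]),None,fx=2,fy=2,interpolation=3)[:,:,::-1])
E
```

```text
clock: 12.08
eef_pos: [519.5, -233.1, 18.6]
eef_rot: [-1.571, 1.222, -1.95]
wrist_force: [-0.1, -0.2, -0.8]
finger_gap: 64.2
clock: 12.5
eef_pos: [519.5, -233.1, 18.8]
eef_rot: [-1.571, 1.222, -1.949]
wrist_force: [0.0, -0.2, 0.1]
finger_gap: 92.3
```

View pics/c11.png

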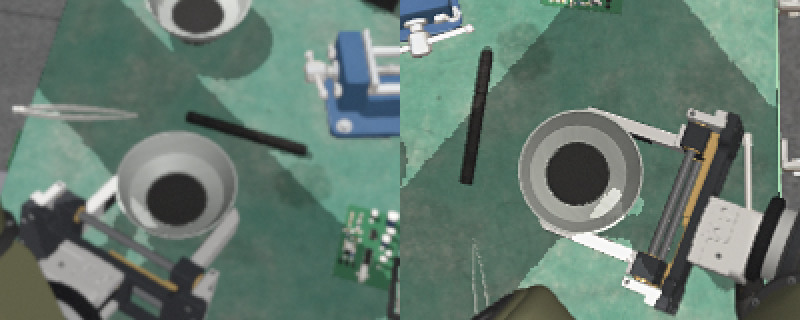

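The dish stands mouth-up between the open fingers, at (578,172) in the right half. Retracting along the finger axis.

```bash
python3 -m jog '[0,-4,0,0,0,0,0,-9,0,0,0,0,0,-15,0,0,0,0,0,-20,0,0,0,0]'; python3 -m jog '[0,-8,0,0,0,0,0,-16,0,0,0,0,0,-25,0,0,0,0,0,-25,0,0,0,0]'
python3 - <<'E'
from h import *
p=manip.camera("scene")['img'][200:360,220:420];b=manip.camera("top")['img'][150:310,280:480]
cv2.imwrite('pics/c12.png',cv2.resize(np.hstack([p,b]),None,fx=2,fy=2,interpolation=3)[:,:,::-1])
E
```

```text
clock: 12.93
eef_pos: [512.3, -251.4, 25.9]
eef_rot: [-1.57, 1.222, -1.949]
wrist_force: [0.8, -0.6, 0.4]
finger_gap: 93.7
clock: 13.27
eef_pos: [503.5, -274.3, 34.8]
eef_rot: [-1.567, 1.221, -1.947]
wrist_force: [0.6, 0.4, 0.1]
finger_gap: 94.0
```

View pics/c12.png

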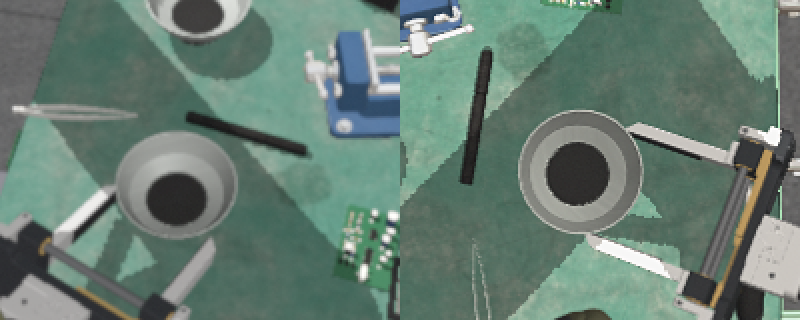

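The dish has not moved, and the fingers are leaving its sides without force. Backing off further and up.

```bash
python3 -m jog '[0,-12,0,0,0,0,0,-25,0,0,0,0,0,-40,0,0,0,0,-10,-55,0,0,0,0,-30,-60,0,0,0,0,-50,-60,0,0,0,0,-70,-60,0,0,0,0,-70,-60,0,0,0,0,-70,-60,0,0,0,0,-70,-60,0,0,0,0]'
python3 - <<'E'
from h import *
ps=manip.camera("scene");p=manip.camera("top");save(ps,"s13");save(p,"t13")
for q in(ps,p):
    for t in("dish_over","dish_up"):
        for d in manip.tip_of(t,q)[:2]: print(t,d['score'],d['xy'],onz(q,d['xy'],0).round(1))
    for d in manip.tip_of("dish_over_mouth",q)[:2]: print('mouth',d['score'],d['xy'],onz(q,d['xy'],50).round(1))
print(manip.read_state()['wrist_force'])
E
```

```text
clock: 14.2
eef_pos: [491.5, -303.2, 119.9]
eef_rot: [-1.572, 1.222, -1.951]
wrist_force: [-0.9, 1.0, -0.8]
finger_gap: 93.8
dish_over 0.89 [311.2, 301.4] [ 524.4 -222.4    0. ]
dish_up 0.82 [317.1, 213.1] [498.3  -8.2   0. ]
mouth 0.59 [306.9, 289.7] [ 517.4 -226.8   50. ]
dish_over 0.98 [367.4, 238.6] [ 516.8 -226.5    0. ]
dish_up 0.63 [247.7, 243.7] [507.4  -6.9   0. ]
mouth 0.91 [370.6, 234.3] [ 521.3 -227.5   50. ]
[ 0.80303879 -0.38244418  0.75377763]
```

View pics/s13.png

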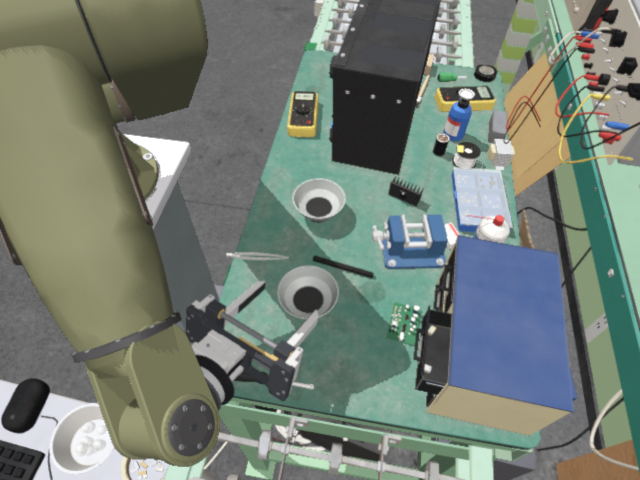

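View pics/t13.png

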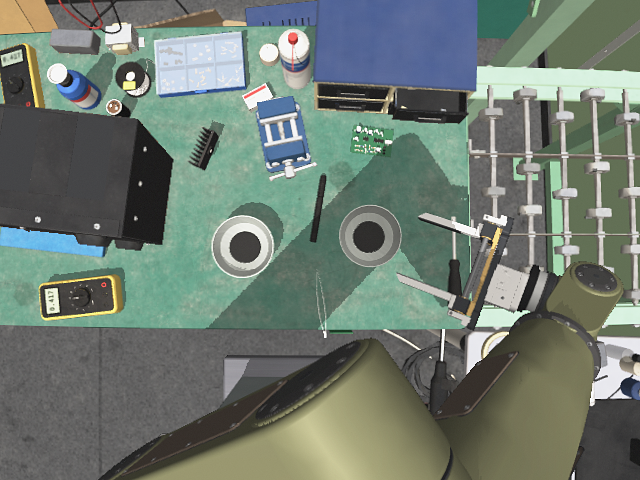

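Both dishes stand mouth-up, dish_over at (308,293) in the scene view and (370,236) in the top view. The upright dish is unmoved at (318,200) and (243,245), and the gripper is clear of everything. I'll let the arm settle, then hand in.

```bash
python3 -m jog '[0,0,0,0,0,0,0,0,0,0,0,0,0,0,0,0,0,0]'; python3 -c "
from cell import manip
print(manip.sign_off())"
```

```text
clock: 14.85
eef_pos: [491.9, -302.6, 120.4]
eef_rot: [-1.571, 1.222, -1.949]
wrist_force: [0.4, 0.9, -0.6]
finger_gap: 94.1
the job is handed in; nothing more can be done
None
```

The overturned dish now stands mouth-up on its foot at about (519, -226) mm, and I handed the job in at 14.9 s.

I pinched it by the foot, lifted it and rolled it about 120° in the air. Then I set its foot edge on the bench, let it pivot upright in a light grip, and released it with about 25° left to rock down.

**Last checks:**
- **Both dishes:** both cameras show them standing mouth-up. Estimates of the other dish before and after differ by only 2–6 mm, which is within the detector's scatter, and it looks unmoved in the pictures.
- **Robot:** the gripper was clear and the wrist force near zero. The highest force reading I saw was about 23 N, when the dish first touched the bench.

**What disagreed:**
- **Grip width:** the gap read 59 mm on the 56 mm foot, even after I re-gripped a little higher. The dish held throughout.
- **Final position:** the two cameras' estimates of the foot centre differed by about 8 mm.

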